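# Unpin the stack of mounting plates

### The arm

A 6-joint arm with a two-finger parallel gripper is mounted at the origin on a cart in front of the work surface, level with it; the furniture and walls round the work are solid. World frame = base frame: x ahead of the robot, y to its left, z up, the work surface at z = 0. Lengths are in m, angles in rad, forces in N, time in s.
With the tool pointing down it reaches from about 0.375 to 0.9 m from the base axis. Payload 3.1 kg.
Tool frame: the origin (TCP) lies midway between the tips of the shut fingers; the grasp point (between the pads) lies env.grasp_offset behind it (env.grasp_offset is the distance from the TCP to the grasp point, in m); z points along the fingers, y is the line along which they close (so a half turn about z gives the same grasp; the last joint's range is limited). The gripper opens to 87 mm and grips with 3 to 60 N. Pads are 19 mm wide; open, the fingers measure 117 mm over their backs; the gripper's body (75 mm by 190 mm) begins 51 mm behind the grasp point.
Start: joints at [1.137, 0.527, 1.433, -0, 1.181, -0.178], TCP at [0.157, 0.605, 0.223] pointing down, gripper open.
Joint ranges: [-3.08, 3.08], [-0.75, 2.2], [0.22, 2.44], [-1.43, 4.57], [0, 2.65], [-2.85, 2.85]. Speed limits (rad/s): [2.79, 2.79, 3.14, 3.14, 3.14, 3.14].

### API

Orientations are given as a 3x3 rotation matrix whose columns are the frame's x, y, z axes.
In Python, from rig import env gives the robot as it stands.
- The arm moves only by the tool drive_tool, never from a script. Its argument "series" is a list of rows, each an object with "turn": the turn, a rotation vector about the tool's x, y, z in rad, a list of three; "translation": the shift along the tool's x, y, z in mm, a list of three; "gripper": the closure, from -1 (fully open) to 1 (shut). In form: [{"turn": [ax, ay, az], "translation": [x, y, z], "gripper": gripper}, ...]. A call has 1 to 20 rows; each row is the pose to reach, as a shift and turn from the pose commanded when the call began, along the tool's axes at that moment; what a row does not reach only later rows make up. A row lasts 1/10 s, in which the tool goes at most 50 mm and 8.59 degrees, less where a joint would pass 70% of its speed; a pose out of reach is approached as far as the arm can. A call with a gripper value outside its range is refused whole. The fingers move at their own pace and stop on an object; "newtons" is the grip in N (left out, the last holds). Time passes only in rows, so rows that repeat a pose let the fingers close. It gives the time, the measured TCP pose, the force, the opening and the grip force at its end, in the units of the state.
- env.state(): the state, without advancing time (a new reading comes with each control period).
- env.get_image(name): name is "side" or "top" or "wrist"; returns a dict with "pixels" (384x512x3 uint8, blue, green, red), "fovy" (degrees; the focal length in pixels is half the picture's height over the tangent of half this angle, whatever the lens; pixels are square), "cx", "cy" (the principal point, pixels), "rvec" (rotation vector, rad) and "tvec" (3), from world to camera coordinates, as OpenCV has them. Camera axes: x right, y down, z forward; pixel columns grow to the right and rows downward; lengths in m; the calibration is good to about 2 mm. The wrist camera is an equidistant fisheye: a pixel r from the principal point sees the ray r / f radians off the axis. A picture is of the moment at which its call begins. There is no depth.
- env.job_done(): hands the job in; it is judged then, once.
The state is a dict: "time_s": time; "qpos": joint angles; "qvel": joint speeds; "effort": joint torques, N m; "eef_pos": TCP position; "orientation": TCP orientation; "wrist_force": force on the tool from outside, world axes, zero at the start; "torque": the same for the moment, N m; "width": opening from 0.0 (shut) to 1.0 (fully open); "gripper_force": force on a finger pad.
Only numpy, scipy, OpenCV 4.12 (cv2) and the standard library are available. Lean on these libraries where they do the work, as an engineer would, in place of code of your own. Each camera call takes 0.05 s, during which the arm holds its last target. There are 200 camera calls.

### The job

Two upright posts on the bench hold white mounting plates, each secured by a looped spring clip through the cross-drilled pin at the top. Pull the clip sideways out of the post that carries the stack of three plates and put it flat in the steel tray; leave the clip of the post with the single plate where it is.

Things in the scene. Friction and masses are not known exactly. Their poses are not given: they have to be found in the camera images.
- stack_clip: Clip to pull: R-clip of 4.5 mm steel wire, lies level, 60 mm above the bench. Origin: centre of its open loop, mid-wire. x: from the post out past the loop = pull direction; z up. Loop sides straight, x -8..8, outer faces y +-11.75 (grip these, 23.5 mm), end at x 20. Straight leg at y -9.5 back to x -82, through the pin (axis x -50). Sprung leg snaps off at about 5 N; free after 45 mm travel. 47 g.
- stack_post: Fixed post with three plates. Dark steel base 80 mm across, 12 high; three white plates 56 mm across, 14 thick; washer 44 mm across, 4 thick (top at 58 mm, the clip lies on it); steel pin 16 mm across, top at 76 mm, cross hole 7 wide, 6.5 high, level with the washer's top. Origin: middle of the underside, on the bench; z up, x along the hole towards the clip's loop, roughly to the robot.
- single_clip: Identical clip, same origin and axes, in the post that carries only one plate (48 mm high; clip 32 mm above the bench). To be left in place.
- tray: Open shallow steel instrument tray, fixed, 190 mm (its x) by 140 mm (its y), rim 18.5 mm above the bench, walls and floor 3 mm thick. Origin: middle of its underside, on the bench; z up.

How it is judged:
On the way:
1. the clip is pulled sideways, clear of the pin of the post with three plates (x of stack_clip in the frame of stack_post above 0.095 m), for 0.1 s.
At the end, for the whole second after the job is handed in: The clip from the three-plate post lies released and at rest on the floor of the steel tray, inside its walls (loop centre within the tray and no more than 12 mm above the bench), flat to within 7 degrees, either side up; the other clip is within 20 mm of where it was (x of stack_clip in the frame of tray between -0.09 and 0.09 m and y of stack_clip in the frame of tray between -0.065 and 0.065 m and z of stack_clip in the frame of tray below 0.012 m and (angle between stack_clip's own z axis and vertical below 0.12 rad or angle between stack_clip's own z axis and vertical above 3.02 rad) and linear speed of stack_clip below 0.02 m/s and distance of single_clip from where it was at the start of the episode below 0.02 m); the robot touches nothing.
It fails at once if the clip of the single-plate post is disturbed (moved by more than 20 mm) (distance of single_clip from where it was at the start of the episode above 0.02 m).
It also fails if it takes over 38 s, if anything falls off the work surface, if the arm or the gripper's body presses on something with over 40 N, if the wrist force passes 120 N, or if a joint passes its speed limit or range.

## Working session

There is one attempt and no reset: what is moved stays moved. The work goes in short steps, Python scripts to look and compute and a tool call to move; the robot and the scene stay as the last step left them, time stands still between calls to the robot, and variables do not carry over. Pictures are saved under pics/ and viewed, at most 10 in all, crops included, and the job is handed in when it is done.

Besides the shell and the picture viewer there is one more tool, called by a JSON object that holds its "name" and its "arguments", one argument or row to a line. drive_tool: Moves the arm, as the interface text tells. Its arguments: {"type":"object","properties":{"series":{"type":"array"},"newtons":{"type":"number"}},"required":["series"]}

```bash
mkdir -p pics; cat > h.py <<'E'
import numpy as np, cv2
from rig import env
def snap(name,fn=None):
    im=env.get_image(name)
    if fn: cv2.imwrite('pics/'+fn,im['pixels'])
    return im
def cal(im):
    f=im['pixels'].shape[0]/2/np.tan(np.radians(im['fovy'])/2)
    R=cv2.Rodrigues(np.array(im['rvec'],float))[0]; t=np.array(im['tvec'],float).ravel()
    return f,R,t
def ray(im,u,v,fish=False):
    f,R,t=cal(im); x,y=u-im['cx'],v-im['cy']
    if fish:
        r=np.hypot(x,y); a=r/f; d=np.array([x/r*np.sin(a),y/r*np.sin(a),np.cos(a)])
    else: d=np.array([x/f,y/f,1])
    return -R.T@t, R.T@d
def onz(im,u,v,z,fish=False):
    c,d=ray(im,u,v,fish); return c+d*(z-c[2])/d[2]
def proj(im,p,fish=False):
    f,R,t=cal(im); q=R@np.array(p,float)+t
    if fish:
        r=np.hypot(q[0],q[1]); a=np.arctan2(r,q[2]); return np.array([im['cx']+f*a*q[0]/r,im['cy']+f*a*q[1]/r])
    return np.array([im['cx']+f*q[0]/q[2],im['cy']+f*q[1]/q[2]])
E
python3 - <<'E'
from h import *
import pickle
d={n:snap(n) for n in('top','side')}
pickle.dump(d,open('i0.pkl','wb'))
for n in d: cv2.imwrite(f'pics/{n}0.png',cv2.resize(d[n]['pixels'],(800,600),interpolation=cv2.INTER_CUBIC)); print(n,ray(d[n],256,192))
s=env.state();print(env.grasp_offset,s['eef_pos'],s['orientation'],s['time_s'],s['width'])
E
```

```text
top (array([0.4926672 , 0.07958182, 1.01494868]), array([ 0.08425892,  0.01378216, -0.99653034]))
side (array([0.6020457 , 1.05088437, 0.83297928]), array([-0.04011788, -0.78944235, -0.61275284]))
0.0187 [0.15720733 0.60421893 0.22168309] [[-9.67721882e-01  2.52019235e-01 -8.14703719e-04]
 [ 2.52020319e-01  9.67720326e-01 -1.76874297e-03]
 [ 3.42648097e-04 -1.91697317e-03 -9.99998104e-01]] 0.1 0.9990916918902525
```

View pics/top0.png

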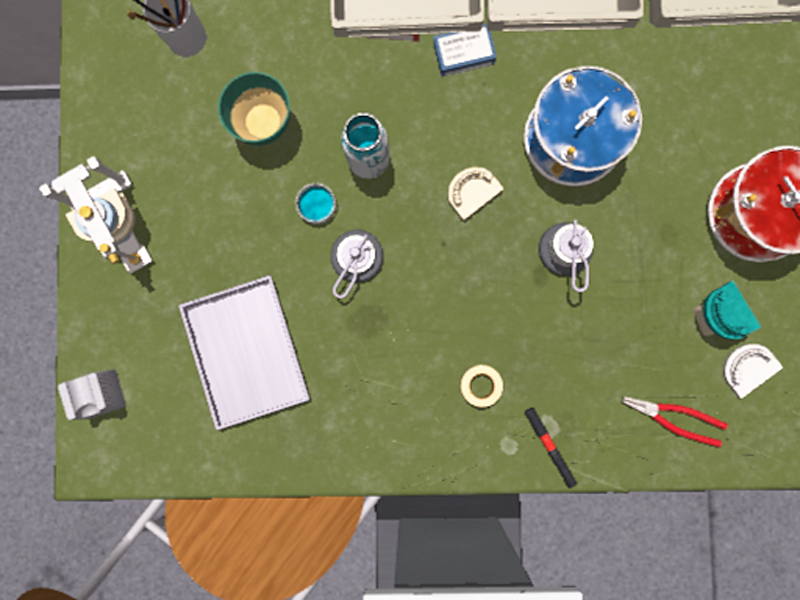

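View pics/side0.png

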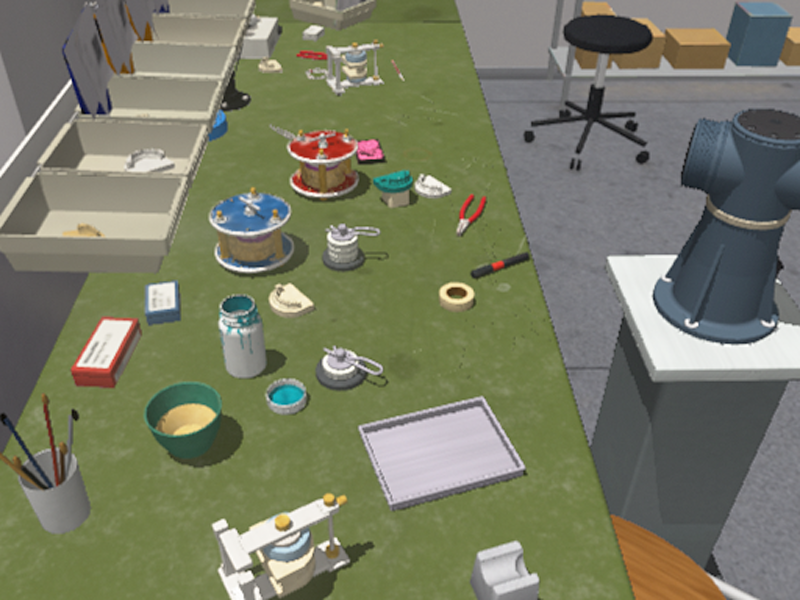

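The stack post is the right one in the top view: pin at about (574,240), loop end at about (580,291) on the 800-wide scale. The single post is at (355,255), and the tray corners are near (182,305), (271,278), (310,400) and (219,429). I'll zoom in on the clip from both cameras.

```bash
python3 - <<'E'
from h import *
import pickle
d=pickle.load(open('i0.pkl','rb'))
a=cv2.resize(d['top']['pixels'][135:195,335:395],(480,480),interpolation=cv2.INTER_CUBIC)
b=cv2.resize(d['side']['pixels'][135:175,200:250],None,fx=6.4,fy=12*.8*.667,interpolation=cv2.INTER_CUBIC)
b=cv2.resize(d['side']['pixels'][135:175,200:240],(320,320),interpolation=cv2.INTER_CUBIC)
c=np.zeros((480,800,3),np.uint8);c[:,:480]=a;c[:320,480:]=b
cv2.imwrite('pics/crop1.png',c)
k=.64
t=d['top']
for c in [(182,305),(271,278),(310,400),(219,429)]: print(onz(t,c[0]*k,c[1]*k,.0185).round(3))
print('pin',onz(t,574*k,240*k,.076).round(4),'end',onz(t,580*k,291*k,.06).round(4))
print('single pin',onz(t,354*k,253*k,.048).round(4),'end',onz(t,340*k,298*k,.032).round(4))
E
```

```text
[0.577 0.419 0.018]
[0.614 0.285 0.018]
[0.432 0.229 0.018]
[0.392 0.364 0.018]
pin [ 0.6505 -0.152   0.076 ] end [ 0.5803 -0.1616  0.06  ]
single pin [0.6442 0.158  0.048 ] end [0.5807 0.181  0.032 ]
```

View pics/crop1.png

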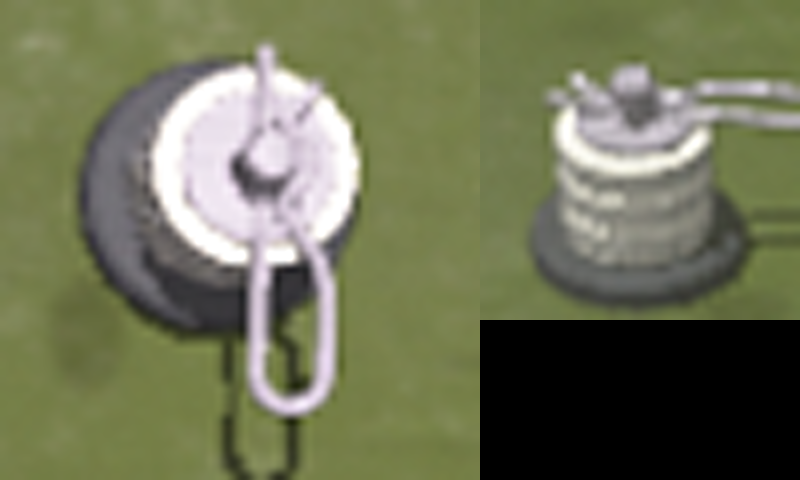

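```bash
cat >> h.py <<'E'
from scipy.spatial.transform import Rotation as Ro
def goto(p,xdir):
    """shift (mm, tool axes) and turn to TCP p, tool down, tool x along xdir"""
    s=env.state(); R=np.array(s['orientation']); x=np.array([xdir[0],xdir[1],0]); x/=np.linalg.norm(x)
    T=np.c_[x,np.cross([0,0,-1],x),[0,0,-1]]
    print('shift',(R.T@(np.array(p)-s['eef_pos'])*1e3).round(1),'turn',Ro.from_matrix(R.T@T).as_rotvec().round(4))
E
python3 - <<'E'
from h import *
import pickle
d=pickle.load(open('i0.pkl','rb'));t=d['top']
g=lambda u,v,z=.06: onz(t,335+(u+.5)/8-.5,135+(v+.5)/8-.5,z)
P={n:g(*q) for n,q in dict(tip=(265,45),leg=(258,360),l=(258,340),r=(326,340),c=(292,342),end=(292,415)).items()}
pin=g(269,150,.076)
for n in P: print(n,P[n].round(4))
print('pin',pin.round(4),'width',np.linalg.norm(P['l']-P['r']),'exp .019; tip-leg',np.linalg.norm(P['tip']-P['end']),'exp .102; pin-c',np.linalg.norm((P['c']-pin)[:2]))
ax=P['leg']-P['tip'];print('axis',ax/np.linalg.norm(ax), (P['c']-pin))
sd=d['side']; print('side px (400-scale crop)',[((proj(sd,P[n])-[200,135])*8+[480,0]).round() for n in ('c','end','tip')],((proj(sd,pin)-[200,135])*8+[480,0]).round())
goto(np.r_[P['c'][:2],.13],ax)
E
```

```text
tip [ 0.6833 -0.1579  0.06  ]
leg [ 0.5954 -0.1525  0.06  ]
l [ 0.6009 -0.1527  0.06  ]
r [ 0.6005 -0.1714  0.06  ]
c [ 0.6002 -0.1621  0.06  ]
end [ 0.5799 -0.1613  0.06  ]
pin [ 0.6511 -0.1538  0.076 ] width 0.01865651790405227 exp .019; tip-leg 0.10338981136492274 exp .102; pin-c 0.05160492179106798
axis [-0.99817094  0.06045465  0.        ] [-0.05094722 -0.0082127  -0.016     ]
side px (400-scale crop) [array([770.,  90.]), array([826.,  91.]), array([540.,  98.])] [628.  66.]
shift [-621.8 -629.7   92.7] turn [-0.0019 -0.0005 -0.1943]
```

{"name": "drive_tool", "arguments": {
  "series": [
    {"turn": [0, 0, -0.19], "translation": [-622, -630, 0], "gripper": -1},
    {"turn": [0, 0, -0.19], "translation": [-622, -630, 0], "gripper": -1},
    {"turn": [0, 0, -0.19], "translation": [-622, -630, 0], "gripper": -1},
    {"turn": [0, 0, -0.19], "translation": [-622, -630, 0], "gripper": -1},
    {"turn": [0, 0, -0.19], "translation": [-622, -630, 0], "gripper": -1},
    {"turn": [0, 0, -0.19], "translation": [-622, -630, 0], "gripper": -1},
    {"turn": [0, 0, -0.19], "translation": [-622, -630, 0], "gripper": -1},
    {"turn": [0, 0, -0.19], "translation": [-622, -630, 0], "gripper": -1},
    {"turn": [0, 0, -0.19], "translation": [-622, -630, 0], "gripper": -1},
    {"turn": [0, 0, -0.19], "translation": [-622, -630, 0], "gripper": -1},
    {"turn": [0, 0, -0.19], "translation": [-622, -630, 0], "gripper": -1},
    {"turn": [0, 0, -0.19], "translation": [-622, -630, 0], "gripper": -1},
    {"turn": [0, 0, -0.19], "translation": [-622, -630, 0], "gripper": -1},
    {"turn": [0, 0, -0.19], "translation": [-622, -630, 0], "gripper": -1},
    {"turn": [0, 0, -0.19], "translation": [-622, -630, 0], "gripper": -1},
    {"turn": [0, 0, -0.19], "translation": [-622, -630, 0], "gripper": -1},
    {"turn": [0, 0, -0.19], "translation": [-622, -630, 60], "gripper": -1},
    {"turn": [0, 0, -0.19], "translation": [-622, -630, 90], "gripper": -1},
    {"turn": [0, 0, -0.19], "translation": [-622, -630, 90], "gripper": -1},
    {"turn": [0, 0, -0.19], "translation": [-622, -630, 90], "gripper": -1}
  ],
  "newtons": 30
}}

```text
time_s: 2.1
eef_pos: [0.599, -0.1628, 0.1284]
orientation: [[-0.998, 0.067, -0.006], [0.067, 0.998, 0.003], [0.006, 0.002, -1.0]]
wrist_force: [-0.4, 0.4, 0.1]
width: 0.997
gripper_force: 0.0
```

```bash
python3 - <<'E'
from h import *
im=snap('wrist')
c=np.array([.600,-.162,.06]);a=np.array([-.9985,.05,0]);b=np.array([.05,.9985,0])
p=im['pixels'].copy()
p=cv2.resize(p,(800,600),interpolation=cv2.INTER_CUBIC)
for q in [c,c+.02*a,c+b*.0095,c-b*.0095,c-.082*a+b*.0095]:
    u=proj(im,q,True); print(u.round(1)); cv2.circle(p,tuple(int(v) for v in ((u+.5)*800/512-.5).round()),3,(0,0,255),1)
cv2.imwrite('pics/w1.png',p)
s=env.state();print(s['time_s'],s['eef_pos'],s['qpos'])
goto([.600,-.162,.052],a)
E
```

```text
[257.6 206.4]
[257.2 182.6]
[269.2 206.2]
[246.  206.6]
[269.3 289.7]
2.15 [ 0.59934231 -0.16174165  0.13051286] [-4.43466289e-01  6.35130898e-01  1.52120498e+00  2.55599180e-04
  9.90084118e-01 -1.94798235e+00]
shift [-1.  -0.4 78.5] turn [ 0.002  -0.0044 -0.0164]
```

View pics/w1.png

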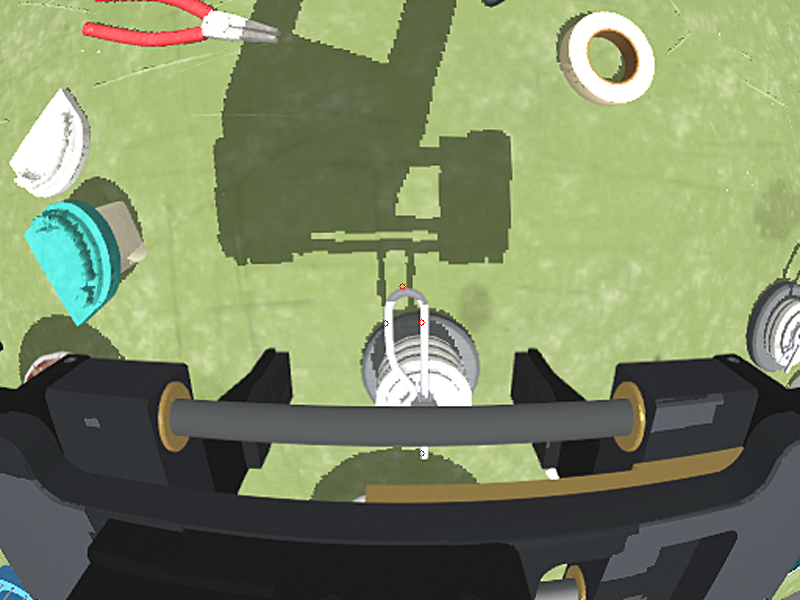

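The wrist view confirms the clip: loop sides at columns 388 and 424, loop end at row 287, all within 2 mm of prediction. Descending and gripping near the fingertips.

{"name": "drive_tool", "arguments": {
  "series": [
    {"turn": [0, 0, -0.016], "translation": [-1, 0, 30], "gripper": -1},
    {"turn": [0, 0, -0.016], "translation": [-1, 0.5, 55], "gripper": -1},
    {"turn": [0, 0, -0.016], "translation": [-1, 0.5, 72], "gripper": -1},
    {"turn": [0, 0, -0.016], "translation": [-1, 0.5, 78], "gripper": -1},
    {"turn": [0, 0, -0.016], "translation": [-1, 0.5, 78], "gripper": 0},
    {"turn": [0, 0, -0.016], "translation": [-1, 0.5, 78], "gripper": 0.3},
    {"turn": [0, 0, -0.016], "translation": [-1, 0.5, 78], "gripper": 1},
    {"turn": [0, 0, -0.016], "translation": [-1, 0.5, 78], "gripper": 1},
    {"turn": [0, 0, -0.016], "translation": [-1, 0.5, 78], "gripper": 1},
    {"turn": [0, 0, -0.016], "translation": [-1, 0.5, 78], "gripper": 1},
    {"turn": [0, 0, -0.016], "translation": [-1, 0.5, 78], "gripper": 1},
    {"turn": [0, 0, -0.016], "translation": [-1, 0.5, 78], "gripper": 1},
    {"turn": [0, 0, -0.016], "translation": [-1, 0.5, 78], "gripper": 1}
  ],
  "newtons": 30
}}

```text
time_s: 3.45
eef_pos: [0.6016, -0.1612, 0.0545]
orientation: [[-0.999, 0.049, -0.0], [0.049, 0.999, 0.0], [0.0, 0.0, -1.0]]
wrist_force: [-0.2, 0.6, 0.1]
width: 0.262
gripper_force: 7.5
```

{"name": "drive_tool", "arguments": {
  "series": [
    {"turn": [0, 0, 0], "translation": [0, 0, 0], "gripper": 1},
    {"turn": [0, 0, 0], "translation": [0, 0, 0], "gripper": 1},
    {"turn": [0, 0, 0], "translation": [4, 0, 0], "gripper": 1},
    {"turn": [0, 0, 0], "translation": [8, 0, 0], "gripper": 1},
    {"turn": [0, 0, 0], "translation": [14, 0, 0], "gripper": 1},
    {"turn": [0, 0, 0], "translation": [22, 0, 0], "gripper": 1},
    {"turn": [0, 0, 0], "translation": [32, 0, 0], "gripper": 1},
    {"turn": [0, 0, 0], "translation": [42, 0, 0], "gripper": 1},
    {"turn": [0, 0, 0], "translation": [52, 0, 0], "gripper": 1},
    {"turn": [0, 0, 0], "translation": [62, 0, 0], "gripper": 1},
    {"turn": [0, 0, 0], "translation": [70, 0, 0], "gripper": 1},
    {"turn": [0, 0, 0], "translation": [75, 0, 0], "gripper": 1},
    {"turn": [0, 0, 0], "translation": [75, 0, 0], "gripper": 1},
    {"turn": [0, 0, 0], "translation": [75, 0, 0], "gripper": 1}
  ],
  "newtons": 40
}}

```text
time_s: 4.85
eef_pos: [0.5271, -0.1578, 0.0547]
orientation: [[-0.999, 0.049, 0.001], [0.049, 0.999, -0.0], [-0.001, -0.0, -1.0]]
wrist_force: [0.2, -0.4, -1.1]
width: 0.252
gripper_force: 40.0
```

```bash
python3 - <<'E'
from h import *
a=snap('wrist')['pixels'][120:330,140:390]; im=snap('side'); b=im['pixels'][130:190,195:295]
c=np.zeros((600,800,3),np.uint8); c[:336,:400]=cv2.resize(a,(400,336)); c[:240,400:]=cv2.resize(b,(400,240),interpolation=cv2.INTER_CUBIC)
cv2.imwrite('pics/pull.png',c[:340])
s=env.state();print(s['time_s'],s['eef_pos'],s['width'],s['gripper_force'],s['wrist_force'])
goto([.474,.315,.13],[-.957,-.29])
E
```

```text
4.95 [ 0.52737718 -0.15776648  0.05462887] 0.25209895311638775 39.998593144118786 [ 0.75810673 -0.11162274 -1.32039461]
shift [ 76.3 469.6 -75.6] turn [-0.0005  0.0008 -0.3429]
```

View pics/pull.png

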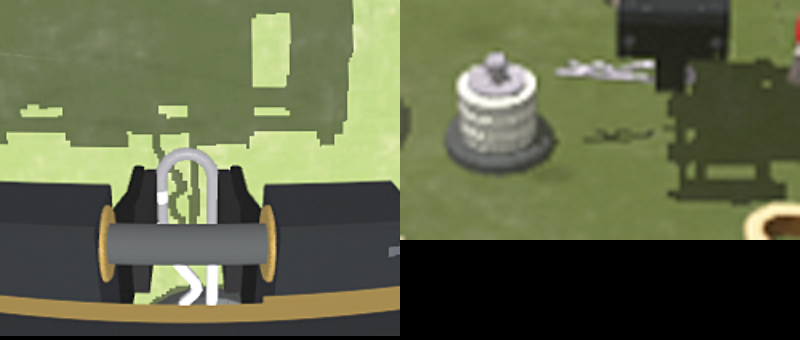

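The clip is fully out, level and held in the fingers. The post is clear with about 20 mm between pin and leg. Now to the tray.

{"name": "drive_tool", "arguments": {
  "series": [
    {"turn": [0, 0, 0], "translation": [0, 0, -30], "gripper": 1},
    {"turn": [0, 0, 0], "translation": [0, 0, -70], "gripper": 1},
    {"turn": [0, 0, -0.05], "translation": [5, 25, -76], "gripper": 1},
    {"turn": [0, 0, -0.1], "translation": [12, 65, -76], "gripper": 1},
    {"turn": [0, 0, -0.15], "translation": [20, 110, -76], "gripper": 1},
    {"turn": [0, 0, -0.19], "translation": [27, 155, -76], "gripper": 1},
    {"turn": [0, 0, -0.22], "translation": [34, 200, -76], "gripper": 1},
    {"turn": [0, 0, -0.25], "translation": [42, 245, -76], "gripper": 1},
    {"turn": [0, 0, -0.28], "translation": [49, 290, -76], "gripper": 1},
    {"turn": [0, 0, -0.3], "translation": [56, 335, -76], "gripper": 1},
    {"turn": [0, 0, -0.32], "translation": [62, 380, -76], "gripper": 1},
    {"turn": [0, 0, -0.343], "translation": [69, 420, -76], "gripper": 1},
    {"turn": [0, 0, -0.343], "translation": [74, 450, -76], "gripper": 1},
    {"turn": [0, 0, -0.343], "translation": [76, 470, -76], "gripper": 1},
    {"turn": [0, 0, -0.343], "translation": [76, 470, -76], "gripper": 1},
    {"turn": [0, 0, -0.343], "translation": [76, 470, -76], "gripper": 1}
  ]
}}

```text
time_s: 6.55
eef_pos: [0.4736, 0.3157, 0.1304]
orientation: [[-0.957, -0.291, -0.0], [-0.291, 0.957, -0.001], [0.0, -0.0, -1.0]]
wrist_force: [0.0, 0.2, -0.4]
width: 0.247
gripper_force: 40.0
```

```bash
python3 - <<'E'
from h import *
im=snap('side','tray1.png')
a=im['pixels'][190:340,190:360]; cv2.imwrite('pics/tray1.png',cv2.resize(a,(680,600),interpolation=cv2.INTER_CUBIC))
s=env.state();print(s['time_s'],s['eef_pos'],s['width'],s['gripper_force'])
goto([.474,.315,.005],[-.957,-.29])
E
```

```text
6.6 [0.47364046 0.31502599 0.13037018] 0.24954509113042203 39.99846573919058
shift [-4.000e-01 -1.000e-01  1.254e+02] turn [-0.0005 -0.0007  0.0002]
```

View pics/tray1.png

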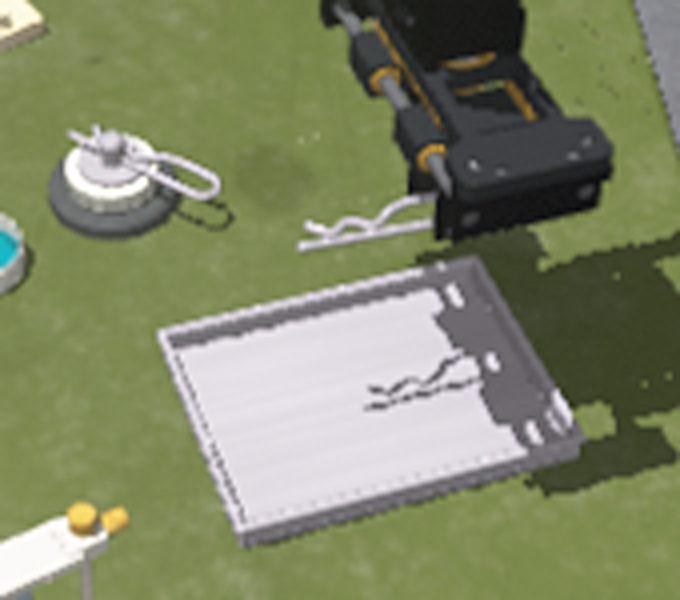

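The clip is level in the fingers over the tray, and the single clip is untouched. Lowering it now.

{"name": "drive_tool", "arguments": {
  "series": [
    {"turn": [0, 0, 0], "translation": [0, 0, 40], "gripper": 1},
    {"turn": [0, 0, 0], "translation": [0, 0, 75], "gripper": 1},
    {"turn": [0, 0, 0], "translation": [0, 0, 100], "gripper": 1},
    {"turn": [0, 0, 0], "translation": [0, 0, 114], "gripper": 1},
    {"turn": [0, 0, 0], "translation": [0, 0, 120], "gripper": 1},
    {"turn": [0, 0, 0], "translation": [0, 0, 124], "gripper": 1},
    {"turn": [0, 0, 0], "translation": [0, 0, 124], "gripper": 1},
    {"turn": [0, 0, 0], "translation": [0, 0, 124], "gripper": 1}
  ]
}}

```text
time_s: 7.4
eef_pos: [0.4746, 0.3159, 0.0076]
orientation: [[-0.957, -0.29, 0.002], [-0.29, 0.957, 0.001], [-0.002, 0.0, -1.0]]
wrist_force: [-0.2, 0.2, -0.5]
width: 0.252
gripper_force: 40.0
```

{"name": "drive_tool", "arguments": {
  "series": [
    {"turn": [0, 0, 0], "translation": [0, 0, 0], "gripper": 0.3},
    {"turn": [0, 0, 0], "translation": [0, 0, 0], "gripper": 0.0},
    {"turn": [0, 0, 0], "translation": [0, 0, 0], "gripper": 0.0},
    {"turn": [0, 0, 0], "translation": [0, 0, 0], "gripper": 0.0},
    {"turn": [0, 0, 0], "translation": [0, 0, 0], "gripper": 0.0},
    {"turn": [0, 0, 0], "translation": [0, 0, 0], "gripper": 0.0},
    {"turn": [0, 0, 0], "translation": [0, 0, -10], "gripper": 0.0},
    {"turn": [0, 0, 0], "translation": [0, 0, -40], "gripper": 0.0},
    {"turn": [0, 0, 0], "translation": [0, 0, -80], "gripper": 0.0},
    {"turn": [0, 0, 0], "translation": [0, 0, -130], "gripper": 0.0},
    {"turn": [0, 0, 0], "translation": [0, 0, -180], "gripper": 0.0},
    {"turn": [0, 0, 0], "translation": [0, 0, -200], "gripper": 0.0},
    {"turn": [0, 0, 0], "translation": [0, 0, -200], "gripper": 0.0},
    {"turn": [0, 0, 0], "translation": [0, 0, -200], "gripper": 0.0}
  ]
}}

```text
time_s: 8.8
eef_pos: [0.4733, 0.3154, 0.2069]
orientation: [[-0.957, -0.29, 0.0], [-0.29, 0.957, 0.0], [-0.0, 0.0, -1.0]]
wrist_force: [-0.5, -1.0, 0.0]
width: 0.501
gripper_force: 0.0
```

```bash
python3 - <<'E'
from h import *
im=snap('side')
a=im['pixels'][190:340,190:360]; cv2.imwrite('pics/tray2.png',cv2.resize(a,(680,600),interpolation=cv2.INTER_CUBIC))
s=env.state();print(s['time_s'],s['eef_pos'],s['width'],s['gripper_force'],s['wrist_force'])
E
```

```text
8.85 [0.47267755 0.31515233 0.20570983] 0.5003234885253657 0.0 [-0.48032124  0.33300833  0.2067253 ]
```

View pics/tray2.png

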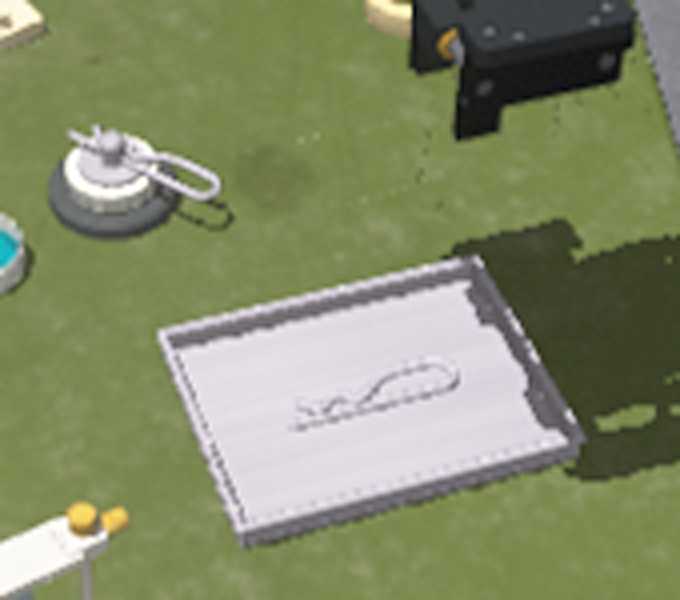

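The clip lies flat near the middle of the tray, with its loop at about (425,378). The gripper is clear and the single clip is in place.

```bash
python3 -c "
from rig import env
print(env.job_done())"
```

```text
the job is handed in; nothing more can be done
None
```

I pulled the clip out of the three-plate post and put it in the steel tray, where it looks flat in the last camera picture; the single-plate post's clip was not touched, and I handed the job in at about 9 s (no verdict came back).

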